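Take a warm roll from the bread warmer with tongs

ROBOT

A 6-joint arm with a two-finger parallel gripper is mounted at the origin on the work surface. World frame = base frame: x ahead of the robot, y to its left, z up, the work surface at z = 0. Lengths are in m, angles in rad, forces in N, time in s.
With the tool pointing down it reaches from about 0.25 to 0.775 m from the base axis. Payload 8.9 kg.
Tool frame: the origin (TCP) lies on the centre line of the jaws, within the pads' length; the fingertips stand 25 mm ahead of it and the grasp point (between the pads) lies 6 mm ahead of it; z points along the fingers, y is the line along which they close (so a half turn about z gives the same grasp; the last joint's range is limited). The gripper opens to 85 mm and grips with 20 to 120 N. Pads are 22 mm wide; open, the fingers measure 114 mm over their backs; the gripper's body (76 mm by 85 mm) begins 54 mm behind the grasp point. The pads swing forward as they close: fully open they stand 13 mm farther back than shut.
Start: joints at [1.06, 0.291, -0.153, 1.127, 0, 1.431], TCP at [0.191, 0.489, 0.256] pointing down, gripper open.
Joint ranges: [-2.52, 2.52], [-0.91, 1.74], [-1.3, 1.37], [-1.96, 2.02], [-1.52, 1.47], [-3.14, 3.14]. Speed limits (rad/s): [2.22, 2.22, 2.79, 3.14, 3.14, 3.14].

INTERFACE

Orientations are given as [roll, pitch, yaw] about the fixed x, y, z axes, in that order (R = Rz(yaw) Ry(pitch) Rx(roll)).
In Python, from cell import * gives the robot as it stands.
- The arm moves only by the tool apply_moves, never from a script. Its argument "series" is a list of rows, each a list of 5 numbers: the shift along the tool's x, y, z in mm, then the turn about the tool's z in degrees, then the closure, from 0 (fully open) to 1 (shut). A call has 1 to 10 rows; each row shifts and turns the commanded pose from where the row before left it, along the tool's axes as they then stand; what a row does not reach is not made up. A row lasts 1/10 s, in which the tool goes at most 50 mm and 8.59 degrees, less where a joint would pass 70% of its speed; a pose out of reach is approached as far as the arm can. A call is refused whole if a number of a shift passes 50 or a number of a turn 8.59, either way. A call with a gripper value outside its range is refused whole. The fingers move at their own pace and stop on an object; "force" is the grip in N (left out, the last holds). Time passes only in rows, so rows that do not move let the fingers close. It gives the time, the measured TCP pose, the force, the opening and the grip force at its end, in the units of the state.
- sense(): the state, without advancing time (a new reading comes with each control period).
- camera(name): name is "side" or "top"; returns a dict with "img" (420x560x3 uint8, blue, green, red), "camera_matrix" (3x3 intrinsics, pixels), "extrinsics" (4x4, takes a point from camera to world coordinates). Camera axes: x right, y up, looking along -z (the intrinsics and any distortion apply to the point x, -y, -z); pixel columns grow to the right and rows downward; lengths in m; the calibration is good to about 2 mm. A picture is of the moment at which its call begins. There is no depth.
- close_job(): hands the job in; it is judged then, once.
The state is a dict: "time": time; "qpos": joint angles; "dq": joint speeds; "effort": joint torques, N m; "ee_pos": TCP position; "eef_rot": TCP orientation; "ft_force": force on the tool from outside, world axes, zero at the start; "torque": the same for the moment, N m; "finger_gap": finger opening in m; "grip_force": force on a finger pad.
Only numpy, scipy, OpenCV 4.12 (cv2) and the standard library are available. Lean on these libraries where they do the work, as an engineer would, in place of code of your own. Each camera call takes 0.05 s, during which the arm holds its last target. There are 200 camera calls.

TASK

Pull the bread warmer's tray drawer all the way out to its stop, then pick up the kitchen tongs and use them to take the round roll out of the tray, without touching either roll with the gripper. Finish while still holding the round roll up in the tongs, steady and at least 10 cm above the tray; leave the drawer fully out, the long roll in the tray, and the tumbler and jar undisturbed.

Things in the scene. Friction and masses are not known exactly. Their poses are not given: they have to be found in the camera images.
- warmer: Bread warmer: low steel cabinet fixed on the counter, 340 mm wide (y), 280 mm deep (x), 122 mm high. Origin: on the counter under the middle of its front face; +x points back into the cabinet, the front looks to -x. A 30 mm wide control side with a small thermostat knob is at its +y end; the rest of the front is the drawer's front panel.
- drawer (a joint): How far the warmer's tray drawer is out, in m: 0 shut, 0.19 at its stop. It starts shut or up to 15 mm ajar, slides along the warmer's -x with about 2.5 N of friction and stays where it is left.
- handle (a point): Middle of the drawer's bar handle: level round bar 12 mm thick, 150 mm long along the warmer's y, on two posts 55 mm either side of the middle. Its axis is 42 mm in front of the front panel, 102 mm above the counter, 20 mm below the warmer's top (panel top: 117 mm). From above, a gripper opened to about 34 mm can pinch it between the posts. Axes as the warmer's.
- tray (a point): Middle of the drawer's flat tray (top of its floor, 31 mm above the counter), moving with it; axes as the warmer's. 205 mm long (x), 270 mm wide (y), rim only 10 mm above its floor at sides and back. The 300 mm wide front panel's inner face is 102 mm from here toward -x. Fully out, 180 mm of its length is clear of the cabinet; tongs can be brought in level over the side rims.
- roll_center (a point): Centre of the round roll: plump bread roll standing on the tray, 60 mm across, 50 mm high, upright sides between 18 and 34 mm above its underside, 35 to 70 g. This point is on its axis, 26 mm above its underside. It lies about 65 mm left or right of the tray's middle, the long roll on the other side.
- long_center (a point): Centre of the long roll: 100 mm long (its x), 46 mm wide, 40 mm high, same bread, lying on the tray; this point is 20 mm above its underside. To be left there.
- tongs: Steel kitchen tongs, about 260 mm long, 106 g, lying on edge, arms side by side in the level plane. Origin: on the underside, on the centre line, at the middle of the handles; x along the centre line to the tips, y to the left arm, z up. Hinge at x = -90 mm, hanging ring behind it to x = -118 mm, tips' far end at x = +140 mm. A spring holds them fully open against a stop.
- tongs_grip (a point): Middle of the handles, 14 mm above the underside: where to grip, across both arms. Rubber sleeves x = -45 to 45 mm, 20 mm high. Width over them here: 59 mm open, 53 mm with the tips 79 mm apart (firm enough to carry), about 45 mm closed on the 60 mm roll, 24 mm at the limit. Squeezing takes about 3 N to start, 7 N at the roll's width, 14 N at the limit. Axes as the tongs'.
- tongs_tips (a point): Midpoint between the tongs' two spoon-shaped ends, 115 mm ahead of the middle of the handles on the centre line, 14 mm above the underside. The ends are about 40 mm long, 4 mm thick, 28 mm high, 93 mm apart inside when fully open (108 mm over their outsides); they close by about 2.3 mm for each mm at the handles. Axes as the tongs'.
- tong_l (a joint): How far the tongs' left arm is squeezed in from fully open, in rad: 0 fully open, about 0.08 closed on the 60 mm roll, 0.20 limit. The right arm mirrors it. A gripper force of 25 to 50 N on the handles holds the roll firmly.
- tumbler: Steel tumbler, 72 mm across, 105 mm high, standing on the counter right of the warmer; origin under its middle. To be left alone.
- jar: Amber glass jar with a steel cap, 70 mm across, 110 mm high, standing on the counter to the left, nearer the robot than the warmer; origin under its middle. To be left alone.

How it is judged:
On the way, in this order (a step that is already met when the one before it is completed fails the run):
1. the tray drawer is pulled out to its stop, the tongs still on the counter (value of joint drawer above 0.18 m and height (world z) of tongs_grip below 0.04 m), for 0.2 s.
2. the tongs are lifted off the counter in the gripper, the roll still on the tray (height (world z) of tongs_grip above 0.05 m and contact force between the fingers and tongs above 1 N and height (world z) of roll_center below 0.075 m), for 0.2 s.
3. the tongs are closed on the round roll and have lifted it off the tray (height (world z) of roll_center above 0.1 m and distance between roll_center and tongs_tips below 0.035 m and contact force between tongs and round_roll above 0.5 N), for 0.2 s.
At the end, for the whole second after the job is handed in: Round roll held between the tongs' tips (centres within 35 mm), tongs in the gripper, roll centre over 145 mm above the counter, below 30 mm/s, nothing held resting on the warmer; drawer within 10 mm of its stop; long roll on the tray; tumbler and jar upright (height (world z) of roll_center above 0.145 m and distance between roll_center and tongs_tips below 0.035 m and contact force between tongs and round_roll above 0.5 N and contact force between the fingers and tongs above 1 N and contact force between warmer and round_roll below 0.1 N and contact force between warmer and tongs below 0.1 N and linear speed of round_roll below 0.03 m/s and value of joint drawer above 0.18 m and z of long_center in the frame of tray between 0.005 and 0.035 m and horizontal distance between long_center and tray below 0.13 m and angle between each of tumbler, jar's own z axis and vertical below 0.2 rad); the arm keeps its last pose, push and grip.
It fails at once if the gripper or arm touches either roll (contact force between any of the arm, the fingers and round_roll above 0.3 N or contact force between any of the arm, the fingers and long_roll above 0.3 N).
It fails at once if the tumbler or jar is moved by more than 25 mm (distance of any of tumbler, jar from where it was at the start of the episode above 0.025 m).
It also fails if it takes over 61 s, if anything falls off the work surface, if the arm or the gripper's body presses on something with over 40 N, if the wrist force passes 120 N, or if a joint passes its speed limit or range.

## Working session

There is one attempt and no reset: what is moved stays moved. The work goes in short steps, Python scripts to look and compute and a tool call to move; the robot and the scene stay as the last step left them, time stands still between calls to the robot, and variables do not carry over. Pictures are saved under pics/ and viewed, at most 10 in all, crops included, and the job is handed in when it is done.

Besides the shell and the picture viewer there is one more tool, called after "Call:" by a JSON object that holds its "name" and its "arguments", one argument or row to a line. apply_moves: Moves the arm, as the interface text tells. Its arguments: {"type":"object","properties":{"series":{"type":"array","items":{"type":"array","items":{"type":"number"}}},"force":{"type":"number"}},"required":["series"]}

```bash
ls; mkdir -p pics
cat > h.py <<'E'
from cell import *
import numpy as np, cv2
def snap(n,f=None):
    c=camera(n)
    if f: cv2.imwrite(f,c["img"]); np.savez(f[:-4],**c)
    return c
def ray(c,u,v):
    K=np.array(c["camera_matrix"]);E=np.array(c["extrinsics"])
    p=np.linalg.inv(K)@[u,v,1]
    d=E[:3,:3]@np.array([p[0],-p[1],-p[2]])
    return E[:3,3],d/np.linalg.norm(d)
def plane(c,u,v,z):
    o,d=ray(c,u,v); return o+d*(z-o[2])/d[2]
def proj(c,P):
    K=np.array(c["camera_matrix"]);E=np.array(c["extrinsics"])
    q=E[:3,:3].T@(np.array(P,float)-E[:3,3]); q=K@np.array([q[0],-q[1],-q[2]]); return q[:2]/q[2]
def tri(c1,p1,c2,p2):
    o1,d1=ray(c1,*p1);o2,d2=ray(c2,*p2)
    s=np.linalg.lstsq(np.c_[d1,-d2],o2-o1,rcond=None)[0]
    a=o1+s[0]*d1;b=o2+s[1]*d2
    return (a+b)/2,np.linalg.norm(a-b)
E
python3 - <<'E'
from h import *
for n in("top","side"):
    c=snap(n,f"pics/{n}0.png"); print(n,np.round(c["camera_matrix"],1).tolist(),np.round(c["extrinsics"],3).tolist(),[k for k in c])
print(sense())
E
```

```text
pics
top [[430.5, 0.0, 285.3], [0.0, 430.5, 210.3], [0.0, 0.0, 1.0]] [[0.003, 0.985, -0.172, 0.393], [-1.0, 0.001, -0.014, -0.002], [-0.014, 0.172, 0.985, 1.156], [0.0, 0.0, 0.0, 1.0]] ['img', 'camera_matrix', 'extrinsics']
side [[408.9, 0.0, 281.9], [0.0, 408.9, 213.3], [0.0, 0.0, 1.0]] [[0.999, 0.015, -0.047, 0.537], [-0.045, 0.657, -0.753, -0.823], [0.02, 0.754, 0.657, 0.796], [0.0, 0.0, 0.0, 1.0]] ['img', 'camera_matrix', 'extrinsics']
{'time': 0.1, 'qpos': array([ 1.05970725e+00,  2.91217975e-01, -1.54041458e-01,  1.12669433e+00,
       -2.19591582e-05,  1.43148648e+00]), 'dq': array([ 8.06474144e-05, -4.26018852e-03, -4.29140736e-04,  5.95629948e-04,
        4.91147045e-04,  4.21989463e-04]), 'effort': array([ 1.90845218e-03, -5.37975991e+01,  3.31918538e+01,  9.30467475e-03,
       -1.86583989e-04, -1.24012843e-05]), 'ee_pos': array([0.1905493 , 0.4888151 , 0.25579632]), 'eef_rot': array([-3.14044338e+00, -1.38974578e-04,  2.76981335e+00]), 'ft_force': array([-0.57443297,  0.63858156,  0.04036995]), 'torque': array([-0.00966991, -0.00276451,  0.02646211]), 'grip_force': 0.0, 'finger_gap': 0.08554062006295703}
```

View pics/top0.png

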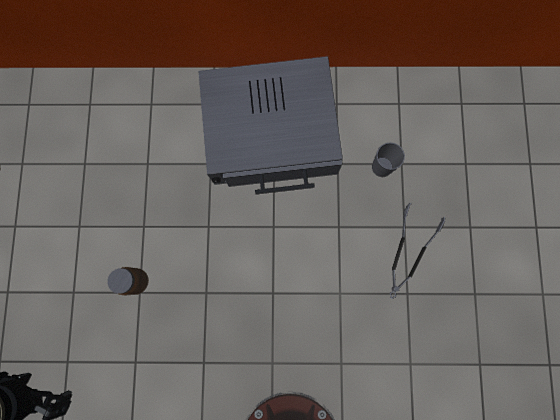

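View pics/side0.png

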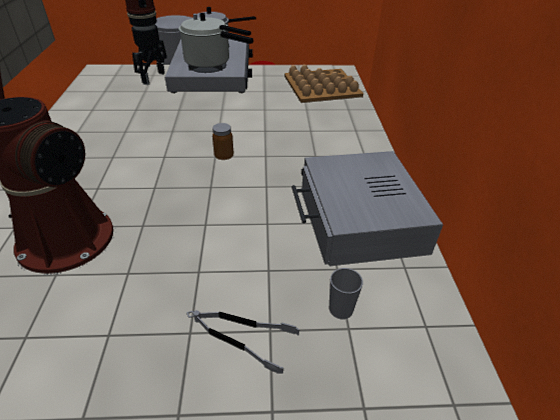

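Top view: warmer with handle at about (256,191)–(313,185), the tongs' hinge/ring at (394,295) and tips at (407,207)/(443,222), tumbler at (388,160), jar at (127,281). Side view: handle at (295,187)–(310,221), tongs' ring at (193,315) and tips at (290,329)/(275,368). Next: zoomed crops with the masks.

Run:
```python
import cv2,numpy as np
t=cv2.imread("pics/top0.png");s=cv2.imread("pics/side0.png")
def cr(i,x,y,w,h,k): return cv2.resize(i[y:y+h,x:x+w],(w*k,h*k),interpolation=cv2.INTER_CUBIC)
a=np.hstack([cr(t,195,145,160,60,5)]);b=np.hstack([cr(t,375,195,80,110,3),cr(s,275,145,80,110,3),cr(s,180,300,106,110,3)])[:, :800]
a=a[:270]
cv2.imwrite("pics/z.png",np.vstack([a[:, :],cv2.copyMakeBorder(b,0,0,0,800-b.shape[1],cv2.BORDER_CONSTANT)])[:600])
# black sleeve masks
for n,i,(x,y,w,h) in(("top",t,(375,195,80,110)),("side",s,(180,300,120,80))):
    m=np.uint8(i.max(2)<55)*255; q=np.zeros_like(m); q[y:y+h,x:x+w]=m[y:y+h,x:x+w]
    for c in cv2.findContours(q,0,2)[0]:
        if cv2.contourArea(c)>20:
            print(n,cv2.contourArea(c),cv2.minAreaRect(c))
```

```text
top 73.0 ((416.9000549316406, 261.20001220703125), (2.6832809448242188, 34.435447692871094), 26.56505012512207)
top 72.5 ((397.8367614746094, 252.94776916503906), (3.238241672515869, 34.13488006591797), 17.744672775268555)
side 239.0 ((237.76895141601562, 345.2250061035156), (103.40560150146484, 8.490174293518066), 30.82766342163086)
side 334.5 ((248.44842529296875, 320.8591613769531), (101.43470001220703, 8.612556457519531), 9.637537956237793)
```

View pics/z.png

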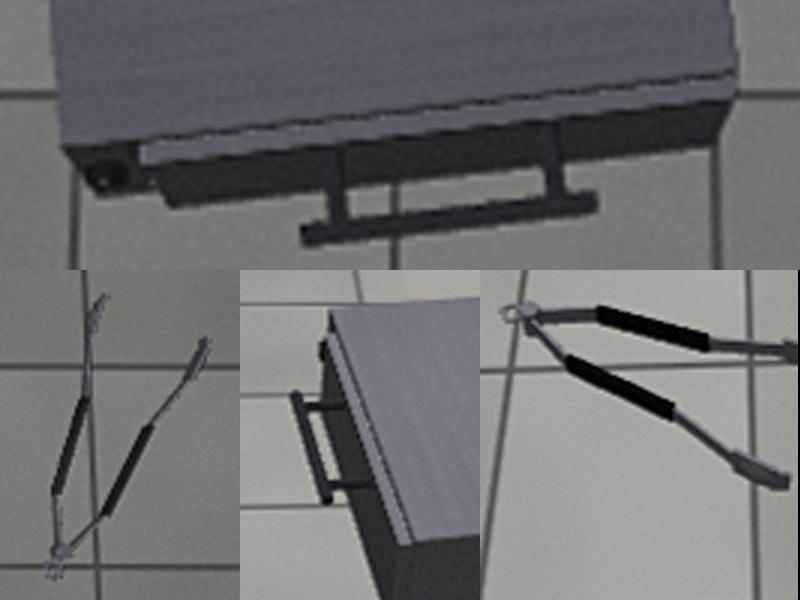

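Run:
```python
from h import *
t=dict(np.load("pics/top0.npz"));s=dict(np.load("pics/side0.npz"))
def T(n,a,b):
    p,e=tri(t,a,s,b); print(n,np.round(p,4),round(e,4)); return p
hl=T("hL",(255.6,192),(293.7,185.7));hr=T("hR",(314.4,185.4),(304.3,222.3))
h=(hl+hr)/2; d=hl-hr; print("handle",h,"len",np.linalg.norm(d),"warmer yaw",np.degrees(np.arctan2(-d[0],d[1])))
lf=T("Lf",(403.3,237.7),(256,324.3));lb=T("Lb",(393.3,269),(219.3,314.7))
rf=T("Rf",(425,247.3),(244,347));rb=T("Rb",(410.3,276.3),(209.3,331))
for nm,(a,b,c,d_) in {"tri":(lf,lb,rf,rb)}.items():
    f=(a+c)/2;k=(b+d_)/2;print("tongs mid",(f+k)/2,"yaw",np.degrees(np.arctan2(*(f-k)[1::-1])),"len",np.linalg.norm(f-k),"width",np.linalg.norm((a+b-c-d_)/2))
# top only on plane z=.014
P=[plane(t,u,v,.014) for u,v in((403.3,237.7),(393.3,269),(425,247.3),(410.3,276.3))]
f=(P[0]+P[2])/2;k=(P[1]+P[3])/2;print("plane",(f+k)/2,np.degrees(np.arctan2(*(f-k)[1::-1])))
for n,(u,v) in dict(tumb=(389,157),jar=(121,281)).items(): print(n,plane(t,u,v,.107))
for n,uv in dict(cornR=(342,160),cornL=(207,177)).items(): print(n,plane(t,*uv,.122))
```

```text
hL [0.6245 0.088  0.1021] 0.0019
hR [ 0.6421 -0.0597  0.0978] 0.0011
handle [0.63331859 0.01411846 0.0999523 ] len 0.14881675778692283 warmer yaw 6.802574179044352
Lf [ 0.5191 -0.2993  0.0125] 0.0
Lb [ 0.4362 -0.27    0.0106] 0.0007
Rf [ 0.4938 -0.355   0.0136] 0.0003
Rb [ 0.4175 -0.3131  0.0126] 0.0004
tongs mid [ 0.4666588  -0.30934314  0.01232748] yaw -24.090733119798074 len 0.08712886828409938 width 0.05408863907349709
plane [ 0.46666729 -0.30890253  0.014     ] -24.42810960089557
tumb [ 0.71281393 -0.24771554  0.107     ]
jar [0.40229493 0.40993315 0.107     ]
cornR [ 0.70060994 -0.1275085   0.122     ]
cornL [0.65720183 0.20737296 0.122     ]
```

Call:
{"name": "apply_moves", "arguments": {
  "series": [
    [-39,-19,0,0,0.3],
    [-39,-19,0,0,0.6],
    [-39,-19,0,0,0.6],
    [-39,-19,0,0,0.6],
    [-39,-19,0,0,0.6],
    [-39,-19,0,0,0.6],
    [-39,-19,0,0,0.6],
    [-39,-19,0,0,0.6],
    [-39,-19,0,0,0.6],
    [-39,-19,0,0,0.6]
  ],
  "force": 60
}}

```text
time: 1.1
ee_pos: [0.4859, 0.1688, 0.2561]
eef_rot: [-3.141, -0.0, 2.77]
ft_force: [0.6, 0.6, 0.0]
finger_gap: 0.0345
grip_force: 0.0
```

Call:
{"name": "apply_moves", "arguments": {
  "series": [
    [0,0,0,7.7,0.6],
    [0,0,0,7.7,0.6],
    [0,0,0,7.7,0.6],
    [0,0,0,7.7,0.6],
    [0,0,0,7.7,0.6],
    [0,0,0,7.7,0.6],
    [0,0,0,7.7,0.6],
    [0,0,0,8,0.6],
    [0,0,0,0,0.6]
  ]
}}

```text
time: 2.0
ee_pos: [0.4848, 0.1704, 0.256]
eef_rot: [-3.141, 0.0, 1.687]
ft_force: [0.2, 0.3, -0.1]
finger_gap: 0.0343
grip_force: 0.0
```

```bash
cat >> h.py <<'E'
def go(P,yaw=None):
    "tool-frame shift (mm) after turning to yaw(deg), and turn (deg)"
    s=sense(); r=s["eef_rot"]; y0=np.degrees(r[2]); yw=y0 if yaw is None else yaw
    a=np.radians(yw); d=1000*(np.array(P)-s["ee_pos"])
    print("t",round(s["time"],2),"pos",np.round(s["ee_pos"],4),"rot",np.round(np.degrees(r),2),"gap",round(s["finger_gap"],4),"F",np.round(s["ft_force"],1),"grip",round(s["grip_force"],1),"q6",round(s["qpos"][5],2))
    print("  shift",np.round([d[0]*np.cos(a)+d[1]*np.sin(a), d[0]*np.sin(a)-d[1]*np.cos(a), -d[2]],1),"turn",round((y0-yw+180)%360-180,2))
E
python3 - <<'E'
from h import *
go((.633,.014,.106),96.8)
E
```

```text
t 2.0 pos [0.4848 0.1704 0.256 ] rot [-179.96    0.     96.68] gap 0.0343 F [ 0.2  0.3 -0.1] grip 0.0 q6 1.65
  shift [-172.8  128.6  150. ] turn -0.12
```

Call:
{"name": "apply_moves", "arguments": {
  "series": [
    [-43,32,10,0,0.6],
    [-43,32,10,0,0.6],
    [-43,32,10,0,0.6],
    [-44,33,10,0,0.6],
    [0,0,10,0,0.6],
    [0,0,25,0,0.6],
    [0,0,25,0,0.6],
    [0,0,25,0,0.6],
    [0,0,15,0,0.6],
    [0,0,10,0,0.6]
  ]
}}

```text
time: 3.0
ee_pos: [0.6194, 0.0282, 0.1083]
eef_rot: [-3.139, -0.0, 1.693]
ft_force: [0.7, 0.0, 0.1]
finger_gap: 0.0342
grip_force: 0.0
```

Call:
{"name": "apply_moves", "arguments": {
  "series": [
    [0,0,0,0,0.75],
    [0,0,0,0,0.9],
    [0,0,0,0,1],
    [0,0,0,0,1],
    [0,0,0,0,1],
    [0,0,0,0,1]
  ]
}}

```text
time: 3.6
ee_pos: [0.6207, 0.028, 0.1103]
eef_rot: [3.141, -0.0, 1.69]
ft_force: [1.4, 2.3, -1.3]
finger_gap: 0.0097
grip_force: 58.7
```

Run:
```python
from h import *
go((.633,.014,.106),96.8)
t=snap("top","pics/top1.png")["img"];s=snap("side","pics/side1.png")["img"]
f=lambda i,x,y:cv2.resize(i[y:y+120,x:x+130],None,fx=3,fy=3,interpolation=2)
cv2.imwrite("pics/z1.png",np.hstack([f(t,220,120),f(s,245,115)]))
```

```text
t 3.6 pos [0.6207 0.028  0.1103] rot [ 1.7996e+02 -1.0000e-02  9.6810e+01] gap 0.0097 F [ 1.4  2.3 -1.3] grip 58.7 q6 1.38
  shift [-15.4  10.6   4.3] turn 0.01
```

View pics/z1.png

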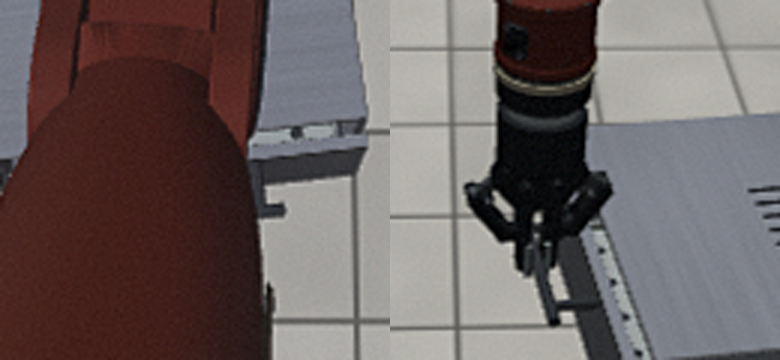

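The crops show the fingers closed round the handle bar (side crop at about (530,250)) and the drawer already slightly out, so the bar is gripped. Pulling.

Call:
{"name": "apply_moves", "arguments": {
  "series": [
    [0,-8,0,0,1],
    [0,-16,0,0,1],
    [0,-18,0,0,1],
    [0,-18,0,0,1],
    [0,-18,0,0,1],
    [0,-18,0,0,1],
    [0,-18,0,0,1],
    [0,-18,0,0,1],
    [0,-14,0,0,1],
    [0,-8,0,0,1]
  ]
}}

```text
time: 4.7
ee_pos: [0.4667, 0.0098, 0.1102]
eef_rot: [3.141, -0.001, 1.69]
ft_force: [1.6, 4.8, -1.1]
finger_gap: 0.01
grip_force: 59.6
```

Run:
```python
from h import *
u=np.array([np.cos(np.radians(6.8)),np.sin(np.radians(6.8)),0])
go(np.array([.633,.014,.11])-u*.19,96.8)
```

```text
t 4.7 pos [0.4667 0.0098 0.1102] rot [ 1.7997e+02 -4.0000e-02  9.6800e+01] gap 0.01 F [ 1.6  4.8 -1.1] grip 59.6 q6 1.32
  shift [-15.6 -24.3   0.2] turn 0.0
```

Call:
{"name": "apply_moves", "arguments": {
  "series": [
    [0,-6,0,0,1],
    [0,-6,0,0,1],
    [0,-3,0,0,1],
    [0,0,0,0,1]
  ]
}}

```text
time: 5.1
ee_pos: [0.4533, 0.0082, 0.1102]
eef_rot: [3.14, -0.001, 1.69]
ft_force: [2.6, 6.5, -0.3]
finger_gap: 0.01
grip_force: 59.8
```

Call:
{"name": "apply_moves", "arguments": {
  "series": [
    [0,-4,0,0,1],
    [0,-4,0,0,1],
    [0,0,0,0,1],
    [0,0,0,0,1]
  ]
}}

```text
time: 5.5
ee_pos: [0.4529, 0.0081, 0.1105]
eef_rot: [3.126, -0.002, 1.691]
ft_force: [36.0, 14.5, -38.3]
finger_gap: 0.01
grip_force: 59.0
```

At the stop (force rose sharply). Relax, open and lift.

Call:
{"name": "apply_moves", "arguments": {
  "series": [
    [0,4,0,0,1],
    [0,3,0,0,1],
    [0,0,0,0,0.75],
    [0,0,0,0,0.6],
    [0,0,0,0,0.6],
    [0,0,0,0,0.6],
    [0,0,-20,0,0.6],
    [0,0,-30,0,0.6],
    [0,0,-30,0,0.6],
    [0,0,-30,0,0.4]
  ]
}}

```text
time: 6.5
ee_pos: [0.4513, 0.0076, 0.2211]
eef_rot: [-3.141, 0.0, 1.689]
ft_force: [0.8, 0.1, -0.3]
finger_gap: 0.0473
grip_force: 0.0
```

Call:
{"name": "apply_moves", "arguments": {
  "series": [
    [45,0,-5,-8.5,0.1],
    [45,0,0,-8.5,0.1],
    [45,0,0,-8.5,0.0],
    [45,0,0,-8.5,0],
    [45,0,0,-8.5,0],
    [45,0,0,-8.5,0],
    [45,0,0,-8.5,0]
  ]
}}

```text
time: 7.2
ee_pos: [0.2895, 0.2635, 0.2249]
eef_rot: [3.141, 0.0, 2.734]
ft_force: [1.2, 0.7, 0.4]
finger_gap: 0.0855
grip_force: 0.0
```

Run:
```python
from h import *
go((.467,-.309,.12),155.6)
t=snap("top","pics/top2.png")["img"];s=snap("side","pics/side2.png")["img"]
f=lambda i,x,y:cv2.resize(i[y:y+200,x:x+200],None,fx=2,fy=2,interpolation=2)
cv2.imwrite("pics/z2.png",np.hstack([f(t,180,110),f(s,190,120)]))
```

```text
t 7.2 pos [0.2895 0.2635 0.2249] rot [1.7997e+02 2.0000e-02 1.5665e+02] gap 0.0855 F [1.2 0.7 0.4] grip 0.0 q6 0.96
  shift [-398.1 -448.   104.9] turn 1.05
```

View pics/z2.png

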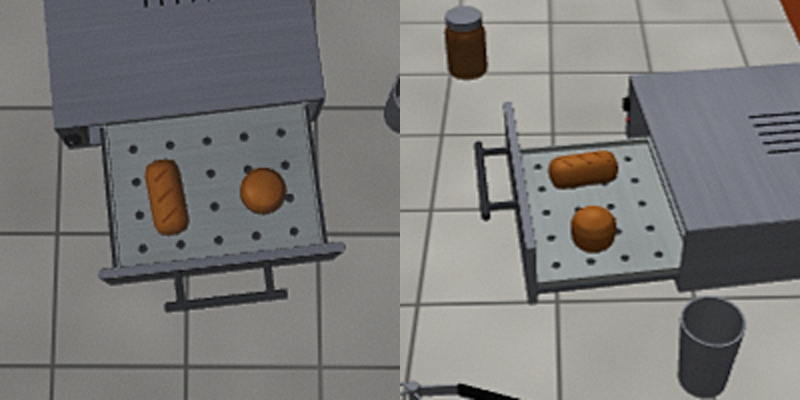

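The drawer is out (handle at left-crop (167,308)–(285,294)). The round roll is on the right, at top-view crop (263,190) and side crop (594,228). The long roll is on the left. Measuring the roll and refining the tongs.

Run:
```python
from h import *
t=dict(np.load("pics/top2.npz"));s=dict(np.load("pics/side2.npz"))
def blobs(c,x,y,w,h):
    m=cv2.inRange(cv2.cvtColor(c["img"],cv2.COLOR_BGR2HSV),(5,130,60),(22,255,255)); q=np.zeros_like(m);q[y:y+h,x:x+w]=m[y:y+h,x:x+w]
    r=[]
    for k in cv2.findContours(q,0,2)[0]:
        if cv2.contourArea(k)>100: M=cv2.moments(k); r.append((cv2.minAreaRect(k),(M["m10"]/M["m00"],M["m01"]/M["m00"]),cv2.boundingRect(k)))
    return r
a=blobs(t,230,170,110,70);b=blobs(s,250,180,80,80)
for x in a:print("t",x)
for x in b:print("s",x)
rt=max(a,key=lambda x:x[1][0]);rs=max(b,key=lambda x:x[1][1])
P,e=tri(t,rt[1],s,rs[1]);print("roll",P,e, plane(t,*rt[1],.057))
# handle of the open drawer from pixel ends
h1=plane(t,180+167/2,110+308/2,.101);h2=plane(t,180+285/2,110+294/2,.101);print((h1+h2)/2,np.degrees(np.arctan2(-(h1-h2)[0],(h1-h2)[1])))
for c,n,(x,y,w,h) in((t,"top",(375,195,80,110)),(s,"side",(180,300,120,80))):
    m=np.uint8(c["img"].max(2)<55)*255; q=np.zeros_like(m); q[y:y+h,x:x+w]=m[y:y+h,x:x+w]
    for k in cv2.findContours(q,0,2)[0]:
        if cv2.contourArea(k)>20: print(n,cv2.boundingRect(k))
```

```text
t (((310.2500305175781, 204.75001525878906), (21.21320343017578, 20.50609588623047), 45.0), (310.2889885401096, 204.81265570503237), (300, 194, 22, 22))
t (((262.5192565917969, 208.09617614746094), (36.86983108520508, 16.277639389038086), 78.69007110595703), (262.3270189431705, 208.33765370555), (253, 190, 20, 37))
s (((286.44342041015625, 232.30189514160156), (19.779918670654297, 21.016162872314453), 74.05460357666016), (286.08924731182793, 232.3586021505376), (276, 223, 22, 21))
s (((281.02996826171875, 203.2100067138672), (13.435029029846191, 33.09259796142578), 81.8698959350586), (280.96544181977254, 203.1959755030621), (265, 196, 34, 16))
roll [ 0.59882625 -0.05104076  0.05559045] 0.0017743024555595549 [ 0.59946006 -0.05090067  0.057     ]
[ 0.45302937 -0.00594367  0.101     ] 6.8789376367800985
top (408, 247, 18, 30)
top (392, 237, 13, 33)
side (195, 316, 84, 56)
side (198, 312, 71, 15)
```

Call:
{"name": "apply_moves", "arguments": {
  "series": [
    [-28,-32,0,1,0],
    [-28,-32,0,0,0],
    [-28,-32,0,0,0],
    [-28,-32,0,0,0],
    [-28,-32,0,0,0],
    [-28,-32,0,0,0],
    [-28,-32,0,0,0],
    [-28,-32,0,0,0],
    [-28,-32,0,0,0],
    [-28,-32,0,0,0]
  ]
}}

```text
time: 8.3
ee_pos: [0.412, -0.1476, 0.225]
eef_rot: [-3.141, 0.0, 2.709]
ft_force: [0.8, 0.3, 1.0]
finger_gap: 0.0853
grip_force: 0.0
```

Call:
{"name": "apply_moves", "arguments": {
  "series": [
    [-28,-32,5,0,0],
    [-28,-32,10,0,0],
    [-28,-32,10,0,0],
    [-20,-20,10,0,0],
    [0,0,10,0,0],
    [0,0,0,0,0]
  ]
}}

```text
time: 8.9
ee_pos: [0.4567, -0.2937, 0.1782]
eef_rot: [3.141, -0.003, 2.709]
ft_force: [-1.1, 0.7, -0.4]
finger_gap: 0.0858
grip_force: 0.0
```

Run:
```python
from h import *
go((.467,-.309,.027),155.6)
```

```text
t 8.9 pos [ 0.4567 -0.2937  0.1782] rot [179.95  -0.19 155.2 ] gap 0.0858 F [-1.1  0.7 -0.4] grip 0.0 q6 -0.27
  shift [-15.7  -9.7 151.2] turn -0.4
```

Call:
{"name": "apply_moves", "arguments": {
  "series": [
    [-8,-5,15,-0.4,0],
    [-8,-5,25,0,0],
    [0,0,25,0,0],
    [0,0,25,0,0],
    [0,0,20,0,0],
    [0,0,15,0,0],
    [0,0,10,0,0],
    [0,0,8,0,0],
    [0,0,4,0,0],
    [0,0,0,0,0]
  ]
}}

```text
time: 9.9
ee_pos: [0.4684, -0.3096, 0.0327]
eef_rot: [-3.142, -0.0, 2.718]
ft_force: [0.9, 0.5, 0.1]
finger_gap: 0.0856
grip_force: 0.0
```

Run:
```python
from h import *
go((.467,-.309,.027),155.6)
```

```text
t 9.9 pos [ 0.4684 -0.3096  0.0327] rot [-180.     -0.    155.71] gap 0.0856 F [0.9 0.5 0.1] grip 0.0 q6 -0.29
  shift [ 1.5 -0.   5.7] turn 0.11
```

Call:
{"name": "apply_moves", "arguments": {
  "series": [
    [0,0,3,0,0],
    [0,0,3,0,0],
    [0,0,0,0,0.15],
    [0,0,0,0,0.25],
    [0,0,0,0,0.3],
    [0,0,0,0,0.34],
    [0,0,0,0,0.37],
    [0,0,0,0,0.37],
    [0,0,0,0,0.37]
  ],
  "force": 40
}}

```text
time: 10.8
ee_pos: [0.469, -0.3102, 0.0277]
eef_rot: [-3.141, 0.002, 2.717]
ft_force: [-0.6, 0.3, 7.2]
finger_gap: 0.0538
grip_force: 6.6
```

Call:
{"name": "apply_moves", "arguments": {
  "series": [
    [0,0,-4,0,0.378],
    [0,0,-8,0,0.378],
    [0,0,-15,0,0.378],
    [0,0,-20,0,0.378],
    [0,0,-25,0,0.378],
    [0,0,-25,0,0.378],
    [0,0,-25,0,0.378],
    [0,0,-20,0,0.378],
    [0,0,-5,0,0.378],
    [0,0,0,0,0.378]
  ]
}}

```text
time: 11.8
ee_pos: [0.4686, -0.3099, 0.1744]
eef_rot: [-3.141, 0.001, 2.717]
ft_force: [0.9, -0.1, -1.6]
finger_gap: 0.0528
grip_force: 4.4
```

Run:
```python
from h import *
go((.6126,-.165,.16),-83.2)
t=snap("top","pics/top3.png")["img"];s=snap("side","pics/side3.png")["img"]
f=lambda i,x,y:cv2.resize(i[y:y+200,x:x+200],None,fx=2,fy=2,interpolation=2)
cv2.imwrite("pics/z3.png",np.hstack([f(t,330,130),f(s,150,200)]))
```

```text
t 11.8 pos [ 0.4686 -0.3099  0.1744] rot [-1.7998e+02  7.0000e-02  1.5570e+02] gap 0.0528 F [ 0.9 -0.1 -1.6] grip 4.4 q6 -0.29
  shift [-126.8 -160.1   14.4] turn -121.1
```

View pics/z3.png

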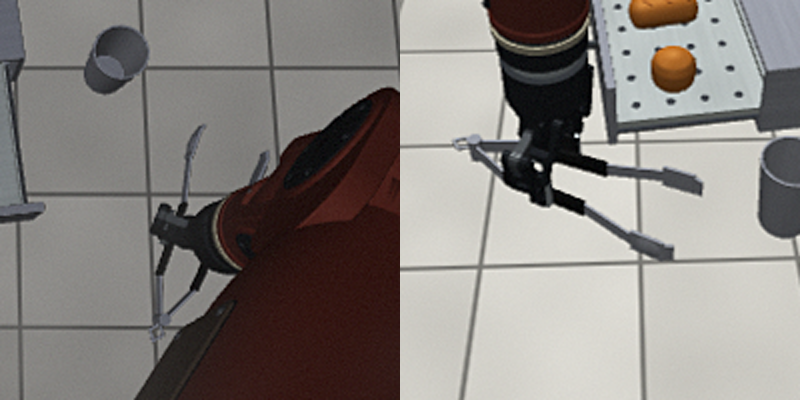

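The tongs are held and near level: left tip at top (431,194) / side (301,293), right tip at top (463,207) / side (286,327). Checking the tips' height while turning.

Run:
```python
from h import *
t=dict(np.load("pics/top3.npz"));s=dict(np.load("pics/side3.npz"))
a=tri(t,(431,194),s,(301,293));b=tri(t,(463.5,207.5),s,(286,327));r=tri(t,(408,296.5),s,(180,271))
print(a,b,r,(a[0]+b[0])/2)
```

```text
(array([ 0.60782893, -0.33044912,  0.15971413]), np.float64(0.0030385985532731617)) (array([ 0.57528444, -0.40469784,  0.158803  ]), np.float64(0.0021307901622328825)) (array([ 0.36875742, -0.26628485,  0.15832913]), np.float64(0.001148134654066205)) [ 0.59155668 -0.36757348  0.15925857]
```

Call:
{"name": "apply_moves", "arguments": {
  "series": [
    [0,0,-10,-4,0.378],
    [0,0,-10,-7,0.378],
    [0,0,-5,-7,0.378],
    [0,0,0,-7,0.378],
    [0,0,0,-7,0.378],
    [0,0,0,-7,0.378],
    [0,0,0,-7,0.378],
    [0,0,0,-7,0.378],
    [0,0,0,-7,0.378],
    [0,0,0,-4,0.378]
  ]
}}

```text
time: 12.9
ee_pos: [0.4678, -0.3092, 0.1973]
eef_rot: [3.139, -0.0, -2.444]
ft_force: [-0.2, -1.0, -0.8]
finger_gap: 0.0533
grip_force: 4.4
```

Call:
{"name": "apply_moves", "arguments": {
  "series": [
    [0,0,0,-4,0.378],
    [0,0,0,-7,0.378],
    [0,0,0,-7,0.378],
    [0,0,0,-7,0.378],
    [0,0,0,-7,0.378],
    [0,0,0,-7,0.378],
    [0,0,0,-7,0.378],
    [0,0,0,-7,0.378],
    [0,0,0,-4,0.378],
    [0,0,0,0,0.378]
  ]
}}

```text
time: 13.9
ee_pos: [0.4679, -0.3093, 0.1975]
eef_rot: [3.14, 0.002, -1.453]
ft_force: [0.6, 0.1, -1.2]
finger_gap: 0.0531
grip_force: 4.4
```

Run:
```python
from h import *
go((.6126,-.165,.16),-83.2)
```

```text
t 13.9 pos [ 0.4679 -0.3093  0.1975] rot [ 1.7991e+02  1.0000e-01 -8.3250e+01] gap 0.0531 F [ 0.6  0.1 -1.2] grip 4.4 q6 -2.4
  shift [-126.1 -160.8   37.5] turn -0.05
```

Call:
{"name": "apply_moves", "arguments": {
  "series": [
    [-10,-14,0,0,0.378],
    [-18,-22,0,0,0.378],
    [-18,-22,0,0,0.378],
    [-18,-22,0,0,0.378],
    [-18,-22,0,0,0.378],
    [-18,-22,0,0,0.378],
    [-17,-22,0,0,0.378],
    [-11,-15,0,0,0.378],
    [0,0,0,0,0.378],
    [0,0,0,0,0.378]
  ]
}}

```text
time: 14.9
ee_pos: [0.6129, -0.1636, 0.1979]
eef_rot: [3.14, 0.001, -1.455]
ft_force: [0.3, -0.6, -1.0]
finger_gap: 0.0532
grip_force: 4.4
```

Run:
```python
from h import *
go((.6123,-.1622,.0755),-83.2)
t=snap("top","pics/top4.png")["img"];s=snap("side","pics/side4.png")["img"]
f=lambda i,x,y:cv2.resize(i[y:y+130,x:x+130],None,fx=3,fy=3,interpolation=2)
cv2.imwrite("pics/z4.png",np.hstack([f(t,250,130),f(s,230,120)]))
```

```text
t 14.9 pos [ 0.6129 -0.1636  0.1979] rot [ 1.7991e+02  3.0000e-02 -8.3350e+01] gap 0.0532 F [ 0.3 -0.6 -1. ] grip 4.4 q6 -2.06
  shift [ -1.4   0.5 122.4] turn -0.15
```

View pics/z4.png

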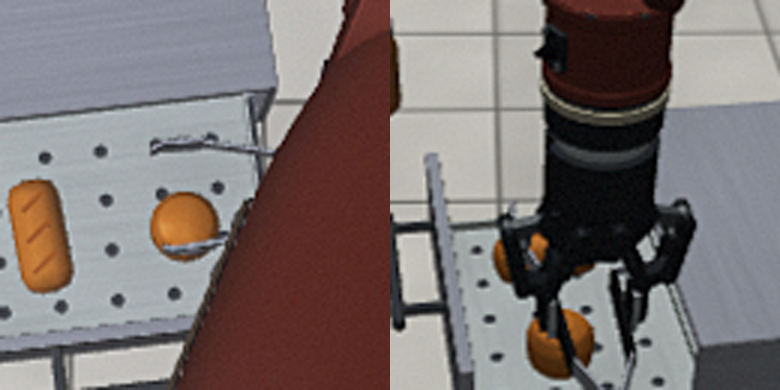

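Top crop: tip ends at (152,147) and (165,250), i.e. pixels (300.7,179) and (305,213.3), above the round roll. Computing the tips' midpoint at that height.

Run:
```python
from h import *
t=dict(np.load("pics/top4.npz"))
a=plane(t,300.7,179,.185);b=plane(t,305,213.3,.185);m=(a+b)/2;print(a,b,np.linalg.norm(a-b),m)
tcp=np.array([.6129,-.1636]);v=m[:2]-tcp;print(np.linalg.norm(v),np.degrees(np.arctan2(v[1],v[0])), "tips centre",m[:2]-.025*v/np.linalg.norm(v))
```

```text
[ 0.63629527 -0.02340241  0.185     ] [ 0.55566999 -0.03300512  0.185     ] 0.08119512779747289 [ 0.59598263 -0.02820376  0.185     ]
0.13644903068553596 97.12203393223727 tips centre [ 0.59908221 -0.05301087]
```

Call:
{"name": "apply_moves", "arguments": {
  "series": [
    [-2,0,10,0,0.378],
    [0,0,20,0,0.378],
    [0,0,20,0,0.378],
    [0,0,15,0,0.378],
    [0,0,10,0,0.378],
    [0,0,5,0,0.378],
    [0,0,0,0,0.378]
  ]
}}

```text
time: 15.7
ee_pos: [0.6127, -0.1619, 0.1183]
eef_rot: [3.141, 0.0, -1.454]
ft_force: [-0.8, -0.2, -0.9]
finger_gap: 0.0531
grip_force: 4.4
```

Call:
{"name": "apply_moves", "arguments": {
  "series": [
    [0,0,10,0,0.378],
    [0,0,12,0,0.378],
    [0,0,10,0,0.378],
    [0,0,6,0,0.378],
    [0,0,3,0,0.378],
    [0,0,0,0,0.378]
  ]
}}

```text
time: 16.3
ee_pos: [0.6129, -0.1617, 0.0773]
eef_rot: [3.141, 0.0, -1.454]
ft_force: [-0.1, -0.5, -0.9]
finger_gap: 0.0533
grip_force: 4.4
```

Run:
```python
from h import *
go((.6123,-.1606,.0755),-83.2)
t=snap("top","pics/top5.png")["img"];s=snap("side","pics/side5.png")["img"]
f=lambda i,x,y:cv2.resize(i[y:y+130,x:x+130],None,fx=3,fy=3,interpolation=2)
cv2.imwrite("pics/z5.png",np.hstack([f(t,250,140),f(s,230,150)]))
```

```text
t 16.3 pos [ 0.6129 -0.1617  0.0773] rot [ 1.7996e+02  2.0000e-02 -8.3300e+01] gap 0.0533 F [-0.1 -0.5 -0.9] grip 4.4 q6 -2.06
  shift [-1.2  0.5  1.8] turn -0.1
```

View pics/z5.png

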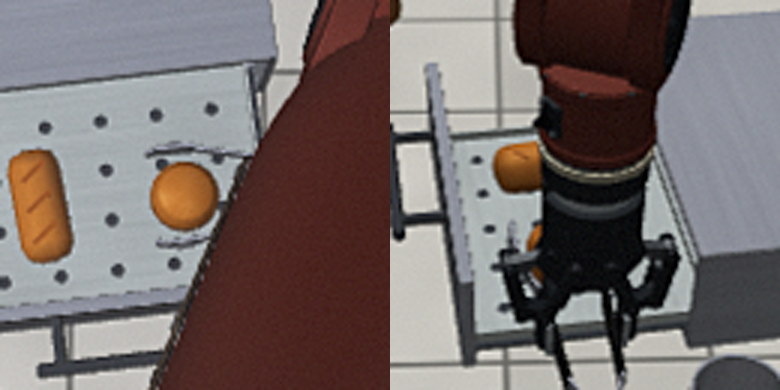

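The tips stand either side of the roll (top crop (155,152) and (160,243), roll at (185,196)). Close.

Call:
{"name": "apply_moves", "arguments": {
  "series": [
    [0,0,2,0,0.378],
    [0,0,0,0,0.41],
    [0,0,0,0,0.44],
    [0,0,0,0,0.47],
    [0,0,0,0,0.5],
    [0,0,0,0,0.55],
    [0,0,0,0,0.6],
    [0,0,0,0,0.6],
    [0,0,0,0,0.6],
    [0,0,0,0,0.6]
  ],
  "force": 40
}}

```text
time: 17.4
ee_pos: [0.6132, -0.1619, 0.0759]
eef_rot: [-3.141, -0.0, -1.454]
ft_force: [-0.2, -0.6, 0.3]
finger_gap: 0.0431
grip_force: 40.8
```

Call:
{"name": "apply_moves", "arguments": {
  "series": [
    [0,0,-3,0,0.6],
    [0,0,-6,0,0.6],
    [0,0,-10,0,0.6],
    [0,0,-15,0,0.6],
    [0,0,-20,0,0.6],
    [0,0,-20,0,0.6],
    [0,0,-20,0,0.6],
    [0,0,-20,0,0.6],
    [0,0,-15,0,0.6],
    [0,0,-8,0,0.6]
  ]
}}

```text
time: 18.4
ee_pos: [0.6138, -0.1621, 0.2152]
eef_rot: [-3.139, -0.001, -1.454]
ft_force: [-0.1, -0.3, -1.2]
finger_gap: 0.0438
grip_force: 40.9
```

Call:
{"name": "apply_moves", "arguments": {
  "series": [
    [0,0,-10,0,0.6],
    [0,0,-5,0,0.6],
    [0,0,0,0,0.6],
    [0,0,0,0,0.6],
    [0,0,0,0,0.6],
    [0,0,0,0,0.6]
  ]
}}

```text
time: 19.0
ee_pos: [0.6129, -0.1617, 0.2273]
eef_rot: [3.141, 0.0, -1.454]
ft_force: [-0.2, -0.3, -2.2]
finger_gap: 0.0435
grip_force: 40.9
```

Run:
```python
from h import *
go((.6123,-.1606,.0755),-83.2)
t=snap("top","pics/top6.png")["img"];s=snap("side","pics/side6.png")["img"]
f=lambda i,x,y:cv2.resize(i[y:y+150,x:x+130],None,fx=3,fy=3,interpolation=2)
cv2.imwrite("pics/z6.png",np.hstack([f(t,240,120),f(s,220,130)]))
```

```text
t 19.0 pos [ 0.6129 -0.1617  0.2273] rot [ 1.7995e+02  2.0000e-02 -8.3300e+01] gap 0.0435 F [-0.2 -0.3 -2.2] grip 40.9 q6 -2.06
  shift [ -1.2   0.5 151.8] turn -0.1
```

View pics/z6.png

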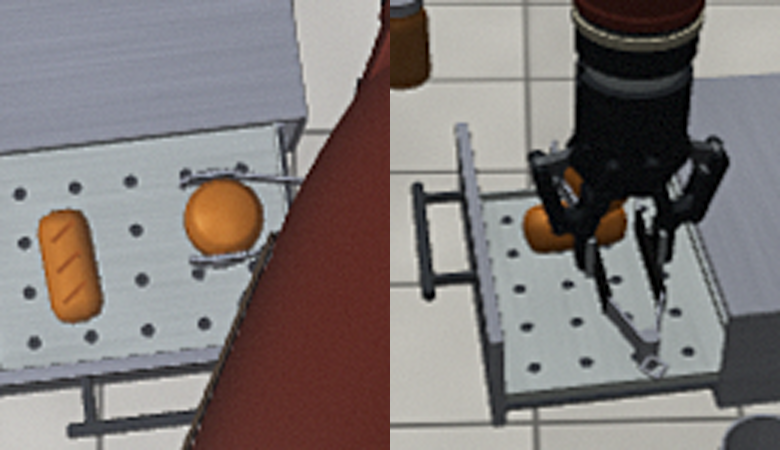

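The roll is held in the tips well above the tray (top crop (223,217)). The long roll is still in the tray and the drawer handle is unmoved. Handing in.

```bash
python3 -c "
from cell import *
print(close_job())"
```

```text
the job is handed in; nothing more can be done
None
```

The job is handed in, with the drawer out at its stop, the round roll held steady in the tongs about 15 cm above the tray, and the long roll still in the tray; the tumbler and jar were never touched as far as I could tell, and no verdict came back.

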